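# Load the board carrier into the test fixture and start the test

### The arm

A 7-joint arm with a two-finger parallel gripper is mounted at the origin on a cart in front of the work surface, level with it; the furniture and walls round the work are solid. World frame = base frame: x ahead of the robot, y to its left, z up, the work surface at z = 0. Lengths are in m, angles in rad, forces in N, time in s.
With the tool pointing down it reaches from about 0.425 to 0.925 m from the base axis. Payload 6.8 kg.
Tool frame: the origin (TCP) lies on the centre line of the jaws, within the pads' length; the fingertips stand 14 mm ahead of it and the grasp point (between the pads) lies 5 mm behind it (bot.finger_overhang is the distance from the TCP to the fingertips, in m); z points along the fingers, y is the line along which they close (so a half turn about z gives the same grasp; the last joint's range is limited). The gripper opens to 85 mm and grips with 20 to 120 N. Pads are 22 mm wide; open, the fingers measure 114 mm over their backs; the gripper's body (76 mm by 85 mm) begins 54 mm behind the grasp point. The pads swing forward as they close: fully open they stand 13 mm farther back than shut.
Start: joints at [1.072, 0.477, 0.022, 1.555, -0.011, 1.109, -0.083], TCP at [0.257, -0.624, 0.245] pointing down, gripper open.
Joint ranges: [-2.96, 2.96], [-0.34, 2.1], [-1.41, 1.46], [0.24, 2.44], [-1.37, 4.51], [0.17, 1.92], [-2.96, 2.96]. Speed limits (rad/s): [2.39, 2.39, 3.14, 3.14, 3.14, 3.14, 3.14].

### API

Orientations are given as a unit quaternion [w, x, y, z].
In Python, from station import bot gives the robot as it stands.
- The arm moves only by the shell command python3 -m inch 'ROWS' [OPENING] [FORCE]. ROWS is JSON, a list of rows, each a list of 4 numbers: the shift along the tool's x, y, z in m, then the turn about the tool's z in degrees. A call has 1 to 12 rows; each row shifts and turns the commanded pose from where the row before left it, along the tool's axes as they then stand; what a row does not reach is not made up. A row lasts 1/10 s, in which the tool goes at most 50 mm and 8.59 degrees, less where a joint would pass 70% of its speed; a pose out of reach is approached as far as the arm can. A call is refused whole if a number of a shift passes 0.05 or a number of a turn 8.59, either way. A call with a gripper value outside its range is refused whole. OPENING is the finger opening in m, from 0 to 0.0854, set as the call begins (- or left out, the last holds). The fingers move at their own pace and stop on an object; FORCE is the grip in N (left out, the last holds). Time passes only in rows, so rows that do not move let the fingers close. It gives the time, the measured TCP pose, the force, the opening and the grip force at its end, in the units of the state.
- bot.get_obs(): the state, without advancing time (a new reading comes with each control period).
- bot.read_camera(name): name is "side" or "top" or "wrist"; returns a dict with "color" (480x640x3 uint8, red, green, blue), "mtx" (3x3 intrinsics, pixels), "dist_coeffs" ([k1, k2, p1, p2, k3] as OpenCV has them; the pictures are not rectified), "world_from_camera" (4x4, takes a point from camera to world coordinates); the wrist camera has in their place "hand_eye" (4x4, takes a point from camera to tool coordinates, whose origin is the TCP and whose axes are the flange's). Camera axes: x right, y up, looking along -z (the intrinsics and any distortion apply to the point x, -y, -z); pixel columns grow to the right and rows downward; lengths in m; the calibration is good to about 2 mm. A picture is of the moment at which its call begins: read the wrist's pose just before it. There is no depth.
- bot.hand_in(): hands the job in; it is judged then, once.
The state is a dict: "t": time; "q": joint angles; "joint_vel": joint speeds; "joint_torque": joint torques, N m; "eef_pos": TCP position; "tool_rot": TCP orientation; "contact_force": force on the tool from outside, world axes, zero at the start; "torque": the same for the moment, N m; "gripper_width": opening from 0.0 (shut) to 1.0 (fully open); "grasp_force": force on a finger pad.
Only numpy, scipy, OpenCV 4.12 (cv2) and the standard library are available. Lean on these libraries where they do the work, as an engineer would, in place of code of your own. Each camera call takes 0.05 s, during which the arm holds its last target. There are 200 camera calls.

### The job

First push the black board carrier squarely up against the steel fence at the far side of the test fixture, then slide it along the fence into the guide channel until it is fully home and the spring roller has dropped into the notch in its side, and then press the green start button all the way down and let go. Do all of it by pushing with the fingertips: do not grip or lift the carrier, do not touch the green board on it, and leave the flux bottle, the fuse pack and the heat sink where they are.

Things in the scene. Friction and masses are not known exactly. Their poses are not given: they have to be found in the camera images.
- fixture: Board test fixture, screwed down; origin on the worktop. Its +x points to the fence (away from the robot); the carrier goes in along its -y (to the robot's right). Aluminium base x -98..58, y -165..182 mm, top z 8. Grey electronics housing at the -y end, x -59..56, y -165..-85, top z 48. Two brass stop screws on it end at y -75.
- fence_mid (a point): Point on the inner face of the steel datum fence on the fixture's far side (fixture x 44, y 50, z 16 mm). The fence runs along the fixture's y from -85 to 178, top z 24.
- rail_entry (a point): Inner edge of the near steel guide rail where the channel begins (fixture x -47, y 15, z 16 mm). The rail runs from here to y -85, top z 24; a flare before it opens out to y 43, x -57. Channel 91 mm wide. A spring plunger with a roller crosses the rail at y -25; its block and black knob reach out to x -109, z 30.
- carrier: Black board carrier, loose on the base plate: 88 (its x) x 100 (its y) x 14 mm high, 0.22 kg, origin at the centre of its underside. Starts ahead of the channel, turned up to 0.28 rad, its middle 60 to 82 mm from the fence's face. Its -y edge goes in first; in the middle of its -x side is a notch 12 mm long, 9 mm deep for the roller.
- home_mark (a point): Point on the base plate's top over which the carrier's origin stands when fully home, leading edge on the stop screws (fixture x 0, y -25 mm). Pushing home takes 5 to 10 N against roller and contact springs; let go, the carrier springs back about 1.5 mm until the notch bears on the roller.
- board: The green circuit board fixed on the carrier, 50 x 66 x 10 mm, origin at the centre of its underside, 14 mm above the carrier's underside. Not to be touched.
- lock_plunger (a joint): Spring plunger with the roller: 0 m = roller fully out (free, or dropped into the carrier's notch); about 0.007 while the plain side of the carrier is pressing it back. Spring about 2 to 5 N.
- contact_block (a joint): Travel of the sprung contact block: 0 m = fully out; 0.005 with the carrier on the stop screws, about 0.0035 once it is locked. Spring 2 to 4 N.
- start_button (a joint): Green push button, 24 mm wide, pressed straight down: 0 m = up, 0.006 = fully down, which takes about 5 N; springs back by itself.
- start_button_top (a point): Centre of the top of the green start button, on the housing, 18 mm above the housing's top.
- flux_bottle: Flux bottle standing behind the fence, 38 mm wide, 118 mm high, origin at the centre of its underside; bystander.
- fuse_pack: Card box of fuses behind the fixture, 30 x 50 x 16 mm, origin at the centre of its underside; bystander.
- heat_sink: Finned heat sink lying to the right of the housing, 30 x 35 x 18 mm, origin at the centre of its underside; bystander.

How it is judged:
On the way, in this order (a step that is already met when the one before it is completed fails the run):
1. the carrier is pushed up against the fence and square to it, still ahead of the channel (x of carrier in the frame of fixture above -0.005 m and angle between the y axis of carrier and the y axis of fixture, either way round below 0.08 rad and y of carrier in the frame of fixture above 0.075 m), for 0.1 s.
2. the carrier is fully home in the channel, on the contacts, with the roller in its notch (y of carrier in the frame of fixture below -0.0215 m and value of joint lock_plunger below 0.0015 m and value of joint contact_block above 0.0022 m and angle between the y axis of carrier and the y axis of fixture, either way round below 0.06 rad), for 0.2 s.
3. the start button is pressed down (value of joint start_button above 0.0045 m), for 0.05 s.
At the end, for the whole second after the job is handed in: The carrier lies flat and still, square within 0.06 rad, within 3.5 mm of the stop screws; the roller is in its notch (plunger within 1.5 mm of fully out), the contact block pressed in over 2.2 mm; the start button was pressed 4.5 mm or more after that and is up again (all of step 2 and y of carrier in the frame of fixture above -0.0275 m and x of carrier in the frame of fixture between -0.0045 and 0.0025 m and z of carrier in the frame of fixture below 0.011 m and value of joint start_button below 0.001 m and linear speed of carrier below 0.01 m/s); the robot touches nothing.
It fails at once if the carrier is lifted or tipped (z of carrier in the frame of fixture above 0.018 m or angle between carrier's own z axis and vertical above 0.15 rad).
It fails at once if the board is touched (contact force between the arm and board above 0.5 N).
It fails at once if the start button is pressed while the carrier is not locked home (value of joint start_button above 0.003 m and (y of carrier in the frame of fixture above -0.0205 m or value of joint lock_plunger above 0.003 m)).
It fails at once if the flux bottle, the fuse pack or the heat sink is knocked or moved by more than 15 mm (distance of any of flux_bottle, fuse_pack, heat_sink from where it was at the start of the episode above 0.015 m or angle between flux_bottle's own z axis and vertical above 0.3 rad).
It also fails if it takes over 53 s, if anything falls off the work surface, if the arm or the gripper's body presses on something with over 40 N, if the wrist force passes 120 N, or if a joint passes its speed limit or range.

## Working session

There is one attempt and no reset: what is moved stays moved. The work goes in short steps, Python scripts to look and compute and a shell command to move; the robot and the scene stay as the last step left them, time stands still between calls to the robot, and variables do not carry over. Pictures are saved under pics/ and viewed, at most 10 in all, crops included, and the job is handed in when it is done.

```bash
ls; mkdir -p pics; cat > h.py <<'E'
import numpy as np, cv2
from station import bot
def save(n,name): 
    d=bot.read_camera(n); cv2.imwrite(name,d["color"][:,:,::-1]); return d
def ray(d,px,T=None):
    T=np.array(d["world_from_camera"]) if T is None else T
    u=cv2.undistortPoints(np.array(px,float).reshape(-1,1,2),np.array(d["mtx"]),np.array(d["dist_coeffs"])).reshape(-1,2)
    v=np.c_[u[:,0],-u[:,1],-np.ones(len(u))]@T[:3,:3].T
    return T[:3,3],v
def onz(d,px,z,T=None):
    o,v=ray(d,px,T); return o+v*((z-o[2])/v[:,2])[:,None]
E
python3 - <<'E'
from h import *
import pickle
s=bot.get_obs(); print(s)
D={n:save(n,f"pics/{n}0.png") for n in("top","side")}
pickle.dump(D,open("d0.pkl","wb"))
for n in D: print(n,np.round(D[n]["world_from_camera"],3).tolist(),np.round(D[n]["mtx"]).tolist())
E
```

```text
pics
{'t': 0.0, 'q': array([ 1.07186333,  0.47781949,  0.02234764,  1.55647855, -0.01149949,
        1.10928505, -0.08312441]), 'joint_vel': array([ 0.00014531, -0.00098448,  0.00083424,  0.00039562, -0.00035125,
        0.00116346, -0.00045969]), 'joint_torque': array([-5.77545215e-04, -5.96465850e+01,  1.60749145e+00, -2.81207246e+01,
        1.24411707e-02,  9.41237173e-03, -1.82558540e-05]), 'eef_pos': array([ 0.25690942, -0.62357304,  0.2443014 ]), 'tool_rot': array([-8.96682734e-04,  9.80967415e-01,  1.94170192e-01, -2.50667558e-04]), 'contact_force': array([ 0.77063526,  0.95535562, -0.7132806 ]), 'torque': array([-0.00185663,  0.01172924, -0.040195  ]), 'grasp_force': 0.0, 'gripper_width': 0.998864014940577}
top [[0.017, 0.994, -0.103, 0.572], [-1.0, 0.019, 0.021, -0.142], [0.023, 0.103, 0.994, 0.912], [0.0, 0.0, 0.0, 1.0]] [[546.0, 0.0, 327.0], [0.0, 546.0, 251.0], [0.0, 0.0, 1.0]]
side [[0.998, 0.006, -0.064, 0.609], [-0.061, 0.388, -0.919, -0.908], [0.019, 0.921, 0.388, 0.398], [0.0, 0.0, 0.0, 1.0]] [[468.0, 0.0, 318.0], [0.0, 468.0, 233.0], [0.0, 0.0, 1.0]]
```

View pics/top0.png

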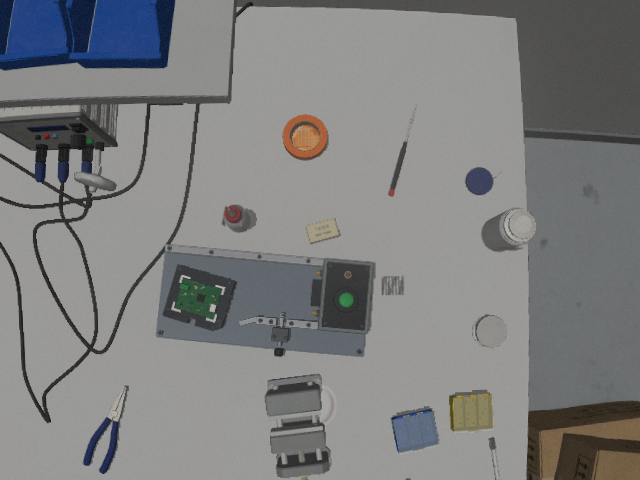

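View pics/side0.png

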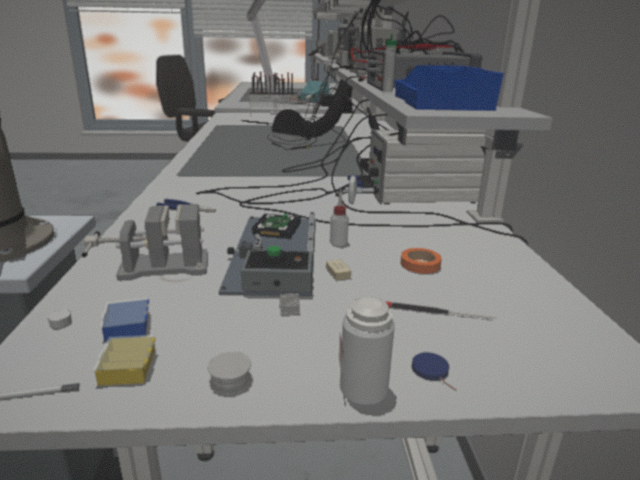

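The top view shows the fixture at about (158..372, 245..356), with the carrier at (200,297), the button at (346,300), the bottle at (236,217), the fuse pack at (322,231) and the heat sink at (393,285). A vise-like stand sits in front at (300,425). I'll zoom in to measure.

```bash
python3 - <<'E'
from h import *
import pickle
D=pickle.load(open("d0.pkl","rb"));d=D["top"];im=d["color"]
c=im[235:365,150:385,::-1]; c=cv2.resize(c,None,fx=3.4,fy=3.4,interpolation=cv2.INTER_CUBIC)
cv2.imwrite("pics/crop.png",cv2.convertScaleAbs(c,alpha=1.8,beta=10))
# carrier: dark
g=im.max(2).astype(int)
hsv=cv2.cvtColor(im,cv2.COLOR_RGB2HSV)
roi=np.zeros(g.shape,bool);roi[255:340,150:250]=1
green=(hsv[...,1]>90)&(hsv[...,0]>40)&(hsv[...,0]<90)
for thr in(45,55,65):
    m=((g<thr)|green)&roi
    m=cv2.morphologyEx(m.astype(np.uint8),cv2.MORPH_CLOSE,np.ones((7,7)))
    k=max(cv2.findContours(m,0,1)[0],key=cv2.contourArea)
    w=onz(d,k.reshape(-1,2),.022)[:,:2]
    (cx,cy),(a,b),an=cv2.minAreaRect((w*1000).astype(np.float32)); print(thr,cv2.minAreaRect(k),cx,cy,a,b,an)
gm=np.argwhere(green&(np.indices(g.shape)[1]>320)&(np.indices(g.shape)[1]<370)&(np.indices(g.shape)[0]>280)&(np.indices(g.shape)[0]<320))
p=gm.mean(0)[::-1];print("button",p,onz(d,[p],.066))
E
```

```text
45 ((199.18313598632812, 298.2643127441406), (45.02821731567383, 30.257898330688477), 16.990825653076172) 582.5404052734375 47.25627136230469 74.6151351928711 49.3702392578125 74.81678771972656
55 ((198.88174438476562, 298.5685119628906), (60.486305236816406, 43.931480407714844), 14.931416511535645) 582.0587768554688 47.92674255371094 100.3560791015625 71.633544921875 76.94166564941406
65 ((199.4070281982422, 298.2065124511719), (61.95539474487305, 53.88539505004883), 16.113418579101562) 582.7825317382812 47.051597595214844 102.97135162353516 87.69925689697266 75.32585144042969
button [345.88135593 299.45762712] [[ 0.58469693 -0.19005624  0.066     ]]
```

View pics/crop.png

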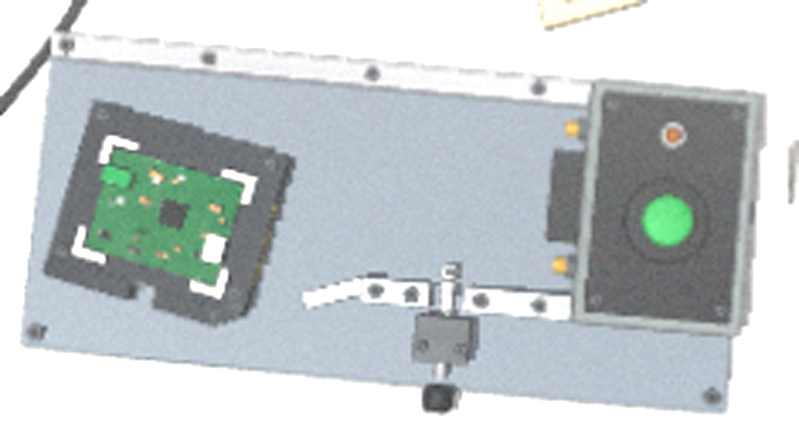

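The crop shows the fence's inner edge from (50,62) to (590,103) and base corners at (22,345) and (724,412). The carrier is turned about 15° in the image, with its notch side near the robot. The roller is at (450,270), and the stop screws are at (572,128) and (560,265).

```bash
cat > fx.py <<'E'
from h import *
import pickle
d=pickle.load(open("d0.pkl","rb"))["top"]
def cr(p): return np.array(p,float)/3.4+[150,235]-.35
P=[((22,345),(-98,182,8)),((724,412),(-98,-165,8)),((52,62),(44,178,24)),((590,103),(44,-85,24)),((760,95),(56,-165,48)),((740,333),(-59,-165,48)),((597,85),(56,-85,48)),((573,322),(-59,-85,48))]
W=np.array([onz(d,[cr(a)],b[2]/1000)[0,:2] for a,b in P]); L=np.array([b[:2] for a,b in P])/1000.
wc,lc=W.mean(0),L.mean(0); H=(L-lc).T@(W-wc); th=np.arctan2(H[0,1]-H[1,0],H[0,0]+H[1,1])
R=np.array([[np.cos(th),-np.sin(th)],[np.sin(th),np.cos(th)]]); t=wc-R@lc
def f2w(p): return R@np.array(p)+t
def w2f(p): return (np.array(p)-t)@R
E
python3 - <<'E'
from fx import *
print("th",th,"t",t); print("res mm",((w2f(W)-L)*1000).round(1).tolist())
print("button",w2f([.5847,-.1901])); print("carrier",w2f([.5828,.0471]))
for n,p in dict(c1=(100,100),c2=(295,157),c3=(215,325),c4=(43,270),notch=(145,292)).items(): print(n,(w2f(onz(d,[cr(p)],.022)[0,:2])*1000).round(1))
for p,z,n in [((236,217),.1,'bottle'),((322,231),.016,'fuse'),((393,285),.018,'hs')]: print(n,w2f(onz(d,[p],z)[0,:2]))
for p in [((266),(375)),(330,375),(266,480),(330,472)]: print('stand px z=0,.08',onz(d,[p],0)[0,:2],onz(d,[p],.08)[0,:2])
s=bot.get_obs()
from scipy.spatial.transform import Rotation as Ro
q=s["tool_rot"];print(Ro.from_quat([q[1],q[2],q[3],q[0]]).as_matrix().round(3), Ro.from_quat([q[1],q[2],q[3],q[0]]).as_matrix()[:2,:2]@[1,0])
print("in fixture frame tool axes",R.T@Ro.from_quat([q[1],q[2],q[3],q[0]]).as_matrix()[:2,:2])
E
```

```text
th -0.07035549488362282 t [ 0.60136933 -0.06664047]
res mm [[1.5, -0.8], [1.0, 2.1], [-2.1, -1.2], [1.6, 0.1], [-1.5, 1.3], [2.2, 1.6], [-3.6, -2.3], [0.7, -0.8]]
button [-0.0079492  -0.12432591]
carrier [-0.02651906  0.11215371]
c1 [ 25.8 151.6]
c2 [ 7.2 53.9]
c3 [-76.4  84.3]
c4 [-58.5 170.6]
notch [-64.  119.7]
bottle [0.1000398  0.05303581]
fuse [ 0.10223421 -0.07810252]
hs [ 0.02325392 -0.20234771]
stand px z=0,.08 [ 0.45815066 -0.06343477] [ 0.46811775 -0.07034649]
stand px z=0,.08 [ 0.46008643 -0.16936422] [ 0.46988368 -0.16698174]
stand px z=0,.08 [ 0.2823792  -0.06610868] [ 0.30776839 -0.07278579]
stand px z=0,.08 [ 0.29795181 -0.17210626] [ 0.32197467 -0.1694832 ]
[[ 0.925  0.381 -0.001]
 [ 0.381 -0.925  0.001]
 [-0.    -0.002 -1.   ]] [0.92459429 0.38095326]
in fixture frame tool axes [[ 0.89552686  0.44500674]
 [ 0.44500745 -0.89552581]]
```

```bash
cat > st.py <<'E'
from fx import *
from scipy.spatial.transform import Rotation as Ro
s=bot.get_obs(); q=s["tool_rot"]; M=Ro.from_quat([q[1],q[2],q[3],q[0]]).as_matrix()
p=s["eef_pos"]; a=R.T@M[:2,0]
print("t %.2f fix mm"%s["t"],(w2f(p[:2])*1000).round(1),"z %.1f"%(p[2]*1000),"tool x angle %.1f"%np.degrees(np.arctan2(a[1],a[0])),"F fix",(R.T@s["contact_force"][:2]).round(1),"Fz %.1f"%s["contact_force"][2],"w %.3f"%s["gripper_width"],"r %.3f"%np.hypot(*p[:2]))
import sys
if len(sys.argv)>3:
    x,y,z=map(float,sys.argv[1:4]); v=np.r_[f2w([x/1000,y/1000]),z/1000]-p
    print("tool delta mm",(M.T@v*1000).round(1))
E
python3 -m inch '[[0,0,0,6.6],[0,0,0,6.6],[0,0,0,6.6],[0,0,0,6.6],[0,0,0,0]]' 0.05
python3 st.py -96 121 120
python3 - <<'E'
from h import *
import pickle
print(bot.finger_overhang)
d=pickle.load(open("d0.pkl","rb"))["side"]
o,v=ray(d,[(190,206),(158,208),(128,222)])
for k in v:
  print([(o+k*((yy-o[1])/k[1])).round(3).tolist() for yy in(-.08,-.16)])
E
```

```text
t: 0.6
eef_pos: [0.2571, -0.6238, 0.2448]
tool_rot: [-0.0, 0.999, -0.035, -0.0]
contact_force: [-0.5, 0.2, -0.5]
gripper_width: 0.587
grasp_force: 0.0
t 0.60 fix mm [-304.2 -580. ] z 244.8 tool x angle -0.0 F fix [-0.5  0.1] Fz -0.5 w 0.587 r 0.675
tool delta mm [ 208.  -701.   125.1]
0.014
[[0.429, -0.08, 0.105], [0.447, -0.16, 0.133]]
[[0.371, -0.08, 0.101], [0.394, -0.16, 0.13]]
[[0.313, -0.08, 0.074], [0.341, -0.16, 0.105]]
```

```bash
python3 -m inch '[[0.014,-0.044,0,0],[0.014,-0.044,0,0],[0.014,-0.044,0,0],[0.014,-0.044,0,0],[0.014,-0.044,0,0],[0.014,-0.044,0,0],[0.014,-0.044,0,0],[0.014,-0.044,0,0],[0.014,-0.044,0,0],[0.014,-0.044,0,0],[0.014,-0.044,0,0],[0.014,-0.044,0,0]]' >/dev/null
python3 -m inch '[[0.01,-0.044,0,0],[0.01,-0.044,0,0],[0.01,-0.044,0,0],[0.01,-0.04,0,0],[0,0,0,0],[0,0,0,0]]' 
python3 st.py -96 121 60
```

```text
t: 2.4
eef_pos: [0.5134, 0.0603, 0.245]
tool_rot: [0.0, 0.999, -0.033, -0.0]
contact_force: [0.6, -0.4, 0.3]
gripper_width: 0.586
grasp_force: 0.0
t 2.40 fix mm [-96.7 120.5] z 245.0 tool x angle 0.3 F fix [ 0.6 -0.3] Fz 0.3 w 0.586 r 0.517
tool delta mm [  0.8  -0.6 185. ]
```

```bash
python3 -m inch '[[0,0,0.04,0],[0,0,0.04,0],[0,0,0.04,0],[0,0,0.04,0],[0,0,0.035,0],[0,0,0.01,0],[0,0,0,0],[0,0,0,0]]' ; python3 - <<'E'
from h import *
save("top","pics/top1.png"); d=save("wrist","pics/w1.png")
im=cv2.imread("pics/top1.png")[200:380,130:400]; im=cv2.resize(im,None,fx=2.2,fy=2.2); im2=cv2.resize(cv2.imread("pics/w1.png"),None,fx=.62,fy=.62)
c=np.zeros((im.shape[0]+0,800,3),np.uint8)
h=np.zeros((600,800,3),np.uint8);h[:im.shape[0],:im.shape[1]]=im[:, :800]
h2=im2[:600-0]; h[300:300+im2.shape[0],403:403+im2.shape[1]]=im2[:300,:397]
cv2.imwrite("pics/m1.png",cv2.convertScaleAbs(h,alpha=1.5))
E
python3 st.py
```

```text
t: 3.2
eef_pos: [0.5146, 0.0591, 0.0416]
tool_rot: [-0.0, 0.999, -0.035, 0.001]
contact_force: [0.7, -0.3, 0.8]
gripper_width: 0.586
grasp_force: 0.0
t 3.30 fix mm [-95.  119.8] z 42.1 tool x angle 0.0 F fix [-0.1  0.1] Fz 0.1 w 0.590 r 0.518
```

View pics/m1.png

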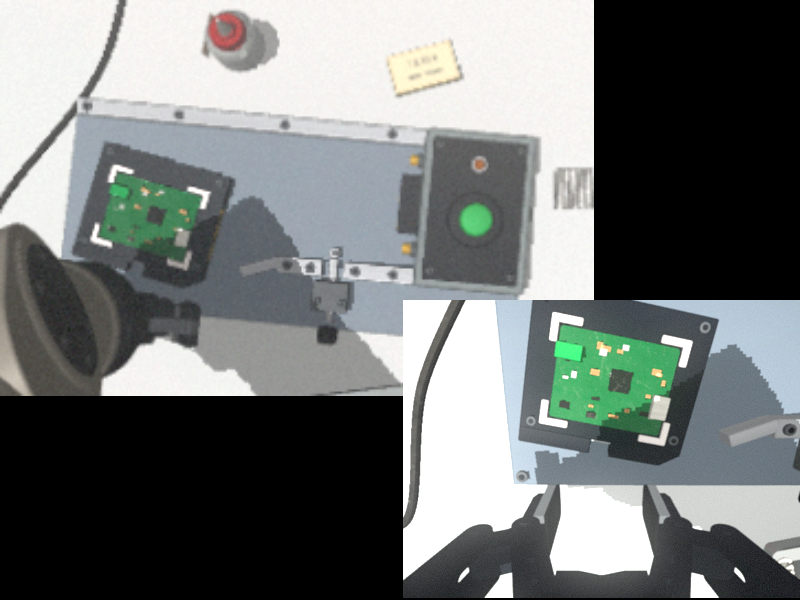

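The wrist view shows the fingertips just short of the carrier's notch side, with both fingers facing it. Next I'll probe for the plate height.

```bash
python3 -m inch '[[0,0,0.008,0],[0,0,0.006,0],[0,0,0,0]]'; python3 -m inch '[[0,0,0.003,0],[0,0,0.001,0],[0,0,0,0]]'; python3 -m inch '[[0,0,0.002,0],[0,0,0,0]]';
```

```text
t: 3.6
eef_pos: [0.5131, 0.0595, 0.0257]
tool_rot: [0.0, 0.999, -0.035, -0.001]
contact_force: [0.2, 0.4, 0.4]
gripper_width: 0.588
grasp_force: 0.0
t: 3.9
eef_pos: [0.5135, 0.0596, 0.0221]
tool_rot: [0.0, 0.999, -0.035, -0.0]
contact_force: [1.0, -0.3, 0.1]
gripper_width: 0.585
grasp_force: 0.0
t: 4.1
eef_pos: [0.5135, 0.0596, 0.0202]
tool_rot: [0.0, 0.999, -0.035, -0.0]
contact_force: [0.8, 0.1, 0.5]
gripper_width: 0.592
grasp_force: 0.0
```

```bash
for i in 1 2 3 4; do python3 -m inch '[[0,0,0.001,0],[0,0,0,0]]' | grep -E "eef|contact"; done
```

```text
eef_pos: [0.5135, 0.0596, 0.0192]
contact_force: [0.1, 1.1, 0.2]
eef_pos: [0.5136, 0.0596, 0.019]
contact_force: [-3.4, -0.9, 9.1]
eef_pos: [0.5137, 0.0596, 0.0189]
contact_force: [-6.6, -0.6, 20.8]
eef_pos: [0.5137, 0.0596, 0.0188]
contact_force: [-10.3, -1.2, 32.2]
```

```bash
python3 -m inch '[[0,0,-0.006,0],[0,0,0,0],[0.004,0,0,0],[0.004,0,0,0],[0.004,0,0,0],[0.004,0,0,0],[0.004,0,0,0],[0.004,0,0,0],[0,0,0,0]]'; python3 st.py;python3 -m inch '[[0.003,0,0,0],[0.003,0,0,0],[0.003,0,0,0],[0,0,0,0]]'; python3 st.py
```

```text
t: 5.8
eef_pos: [0.5385, 0.058, 0.0223]
tool_rot: [-0.0, 0.999, -0.035, 0.001]
contact_force: [-0.2, 0.2, -0.3]
gripper_width: 0.587
grasp_force: 0.0
t 5.80 fix mm [-71.5 119.9] z 22.3 tool x angle 0.0 F fix [-0.2  0.2] Fz -0.3 w 0.587 r 0.542
t: 6.2
eef_pos: [0.5473, 0.0573, 0.0224]
tool_rot: [-0.0, 0.999, -0.035, 0.0]
contact_force: [-0.0, -0.7, 0.3]
gripper_width: 0.582
grasp_force: 0.0
t 6.20 fix mm [-62.7 119.8] z 22.4 tool x angle 0.0 F fix [ 0.  -0.7] Fz 0.3 w 0.582 r 0.550
```

```bash
python3 -m inch '[[0.002,0,0,0],[0.002,0,0,0],[0.001,0,0,0],[0,0,0,0]]'|grep contact; for i in 1 2 3; do python3 -m inch '[[0.001,0,0,0],[0,0,0,0]]' |grep contact; done; python3 st.py; python3 - <<'E'
from h import *
save("wrist","pics/w2.png")
E
```

```text
contact_force: [-0.7, 0.1, 0.6]
contact_force: [-1.5, 0.1, 0.9]
contact_force: [-0.5, 0.1, 0.0]
contact_force: [-1.4, 0.5, -0.2]
t 7.20 fix mm [-55.2 119.9] z 22.3 tool x angle 0.0 F fix [-1.5  0.4] Fz -0.2 w 0.588 r 0.558
```

View pics/w2.png

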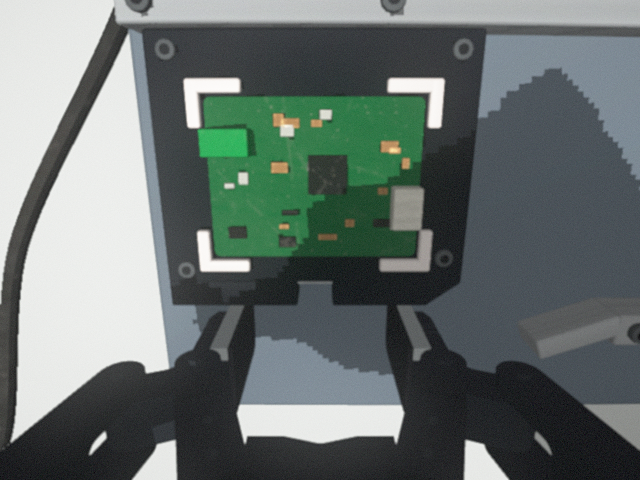

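The carrier is now square and nearly at the fence: far edge at row 30, fence face at rows 25–35. I'll push until the force rises.

```bash
for i in 1 2 3 ; do python3 -m inch '[[0.0007,0,0,0],[0,0,0,0]]' |grep contact; done; python3 st.py
```

```text
contact_force: [-2.1, 0.3, 0.2]
contact_force: [-4.9, 1.2, 4.9]
contact_force: [-7.9, 1.4, 5.4]
t 7.85 fix mm [-54.8 119.8] z 22.1 tool x angle 0.0 F fix [-8.   0.8] Fz 5.4 w 0.586 r 0.558
```

```bash
python3 -m inch '[[-0.01,0,0,0],[-0.01,0,0,0],[0,0,-0.03,0],[0,0,-0.04,0],[0,0,-0.02,8.18],[0,0,0,8.18],[0,0,0,8.18],[0,0,0,8.18],[0,0,0,8.18],[0,0,0,8.18]]' 0.036 >/dev/null
python3 -m inch '[[0,0,0,8.18],[0,0,0,8.18],[0,0,0,8.18],[0,0,0,8.18],[0,0,0,8.18],[0,0,0,0]]'; python3 st.py -1 196 30
```

```text
t: 9.45
eef_pos: [0.5364, 0.0584, 0.1121]
tool_rot: [-0.001, -0.689, 0.725, -0.002]
contact_force: [0.3, -0.4, -0.6]
gripper_width: 0.423
grasp_force: 0.0
t 9.45 fix mm [-73.6 120.2] z 112.1 tool x angle -88.9 F fix [ 0.3 -0.4] Fz -0.6 w 0.423 r 0.540
tool delta mm [-74.7 -74.   81.8]
```

```bash
python3 -m inch '[[-0.025,-0.025,0,0],[-0.025,-0.025,0,0],[-0.025,-0.024,0,0],[0,0,0.04,0],[0,0,0.02,0],[0,0,0,0],[0,0,0,0]]'; python3 st.py -1 196 24
```

```text
t: 10.15
eef_pos: [0.6135, 0.1282, 0.0514]
tool_rot: [-0.001, -0.689, 0.725, 0.001]
contact_force: [-0.2, -0.2, 1.2]
gripper_width: 0.422
grasp_force: 0.0
t 10.15 fix mm [ -1.6 195.2] z 51.4 tool x angle -88.9 F fix [-0.2 -0.2] Fz 1.2 w 0.422 r 0.627
tool delta mm [-0.8 -0.7 27.4]
```

```bash
python3 -m inch '[[0,0,0.015,1.1],[0,0,0.0125,0],[0,0,0,0],[0,0,0,0]]'; python3 st.py; python3 - <<'E'
from h import *
save("wrist","pics/w3.png")
E
```

```text
t: 10.55
eef_pos: [0.6135, 0.1289, 0.0237]
tool_rot: [-0.001, -0.682, 0.731, 0.001]
contact_force: [0.1, 0.3, -0.5]
gripper_width: 0.424
grasp_force: 0.0
t 10.55 fix mm [ -1.7 195.9] z 23.7 tool x angle -90.0 F fix [0.1 0.3] Fz -0.5 w 0.424 r 0.627
```

View pics/w3.png

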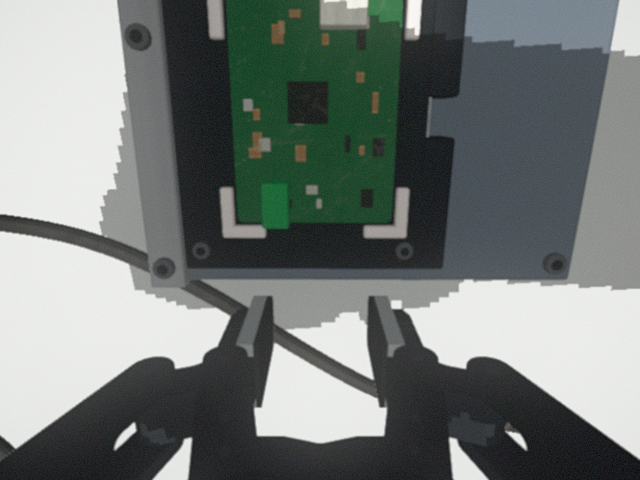

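The fingers are centred on the carrier's trailing edge (row 268), and the carrier lies along the fence on the left. Pushing along -y.

```bash
python3 -m inch '[[0.005,0,0,0],[0.005,0,0,0],[0.005,0,0,0],[0.005,0,0,0],[0.005,0,0,0],[0.005,0,0,0],[0.005,0,0,0],[0.005,0,0,0],[0.005,0,0,0],[0.005,0,0,0],[0,0,0,0]]'|grep contact; python3 st.py; python3 - <<'E'
from h import *
save("wrist","pics/w4.png")
E
```

```text
contact_force: [-0.6, -0.4, -0.6]
t 11.70 fix mm [ -1.4 144.1] z 24.0 tool x angle -90.1 F fix [-0.6 -0.4] Fz -0.6 w 0.423 r 0.615
```

View pics/w4.png

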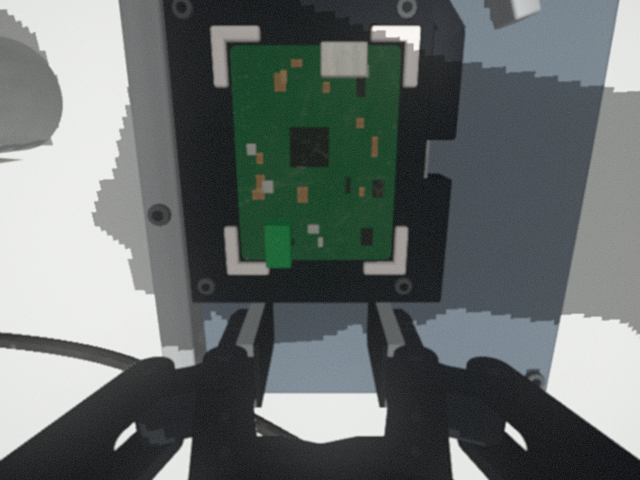

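Still square and on the fence, so I'll continue into the channel.

```bash
python3 -m inch '[[0.005,0,0,0],[0.005,0,0,0],[0.005,0,0,0],[0.005,0,0,0],[0.005,0,0,0],[0.005,0,0,0],[0,0,0,0]]'|grep contact;python3 -m inch '[[0.005,0,0,0],[0.005,0,0,0],[0.005,0,0,0],[0.005,0,0,0],[0,0,0,0]]'|grep contact; python3 st.py
```

```text
contact_force: [-0.3, -0.5, -0.9]
contact_force: [-0.8, 0.5, 0.5]
t 12.95 fix mm [-1.3 94.4] z 24.1 tool x angle -90.1 F fix [-0.8  0.4] Fz 0.5 w 0.423 r 0.607
```

```bash
for i in 1 2 3; do python3 -m inch '[[0.004,0,0,0],[0.004,0,0,0],[0.004,0,0,0],[0,0,0,0]]'|grep contact;done; python3 st.py
```

```text
contact_force: [0.4, 0.9, 0.8]
contact_force: [0.1, 6.1, 1.7]
contact_force: [0.1, 3.9, 1.4]
t 14.15 fix mm [-1.4 60.7] z 24.1 tool x angle -90.0 F fix [-0.2  3.9] Fz 1.4 w 0.418 r 0.604
```

```bash
python3 -m inch '[[0.004,0,0,0],[0.004,0,0,0],[0.004,0,0,0],[0.004,0,0,0],[0,0,0,0]]'|grep contact; for i in 1 2 3; do python3 -m inch '[[0.002,0,0,0],[0,0,0,0]]'|grep contact;done; python3 st.py
```

```text
contact_force: [-0.6, 3.0, 1.4]
contact_force: [0.3, 4.3, 1.3]
contact_force: [-0.1, 5.1, 1.7]
contact_force: [0.1, 3.4, -0.5]
t 15.25 fix mm [-1.5 37.8] z 24.0 tool x angle -90.0 F fix [-0.1  3.4] Fz -0.5 w 0.421 r 0.603
```

```bash
for i in 1 2 3 4; do python3 -m inch '[[0.0007,0,0,0],[0,0,0,0]]'|grep contact;done; python3 st.py
```

```text
contact_force: [0.5, 4.3, 1.4]
contact_force: [-0.8, 6.9, 1.5]
contact_force: [-0.5, 6.7, 1.4]
contact_force: [0.2, 7.3, 1.4]
t 16.05 fix mm [-1.4 36.8] z 24.0 tool x angle -89.9 F fix [-0.3  7.3] Fz 1.4 w 0.421 r 0.603
```

```bash
for i in 1 2 3 4 5; do python3 -m inch '[[0.0007,0,0,0],[0,0,0,0]]'|grep -E "contact|eef";done; python3 st.py
```

```text
eef_pos: [0.6025, -0.0304, 0.024]
contact_force: [-0.1, 8.0, 2.6]
eef_pos: [0.6025, -0.0306, 0.024]
contact_force: [-0.9, 8.5, 2.9]
eef_pos: [0.6025, -0.0307, 0.024]
contact_force: [0.5, 10.5, 1.9]
eef_pos: [0.6025, -0.0307, 0.024]
contact_force: [-0.2, 11.1, 4.8]
eef_pos: [0.6026, -0.0307, 0.024]
contact_force: [-1.0, 12.2, 4.8]
t 17.05 fix mm [-1.3 35.9] z 24.0 tool x angle -89.8 F fix [-1.9 12.1] Fz 4.8 w 0.419 r 0.603
```

It has stopped at y≈35.9, which matches the stop screws. I'll push slightly more, back off and look.

```bash
python3 -m inch '[[0.001,0,0,0],[0.001,0,0,0],[0,0,0,0],[0,0,0,0]]'|grep -E "contact|eef"; python3 -m inch '[[-0.006,0,0,0],[-0.01,0,0,0],[-0.01,0,0,0],[0,0,-0.02,0],[0,0,-0.03,0],[0,0,0,0],[0,0,0,0]]' 0 ; python3 st.py; python3 - <<'E'
from h import *
save("wrist","pics/w5.png")
E
```

```text
eef_pos: [0.6026, -0.0309, 0.0239]
contact_force: [0.1, 18.3, 5.9]
t: 18.15
eef_pos: [0.6044, -0.0111, 0.0744]
tool_rot: [-0.001, -0.682, 0.731, -0.0]
contact_force: [0.2, -0.0, -0.7]
gripper_width: -0.001
grasp_force: 0.0
t 18.15 fix mm [-0.9 55.6] z 74.4 tool x angle -90.0 F fix [ 0.2 -0. ] Fz -0.7 w -0.001 r 0.605
```

View pics/w5.png

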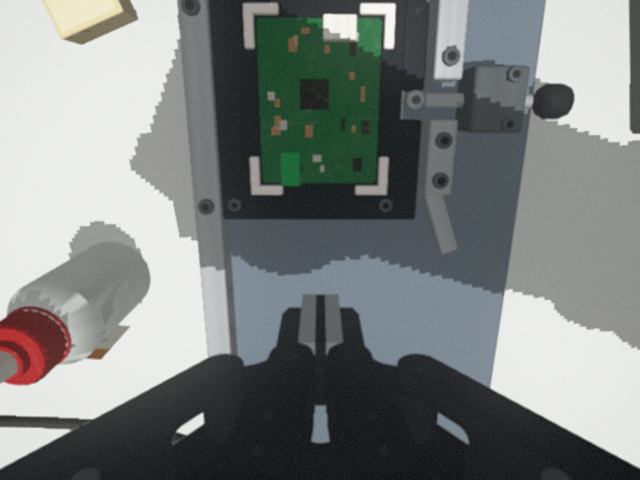

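The roller (405,100) sits inside the notch, and the trailing edge is at row 218. I'll measure both from this picture, then move over the button.

```bash
python3 -m inch '[[0,0,-0.03,0],[0,0,-0.03,0],[0,0,0,0],[0,0,0,0]]'|grep eef; cat > wr.py <<'E'
from st import *
d=bot.read_camera("wrist"); T=np.eye(4);T[:3,:3]=M;T[:3,3]=p; T=T@np.array(d["hand_eye"])
im=d["color"];hsv=cv2.cvtColor(im,cv2.COLOR_RGB2HSV)
E
python3 - <<'E'
from wr import *
cv2.imwrite("pics/w6.png",im[:,:,::-1])
g=im.max(2).astype(int); 
print([(r,g[r,320]) for r in range(200,480,1) if g[r,320]-g[r-3,320]>12][:8], T[:3,3])
for r in range(120,260,20): print(r,(w2f(onz(d,[(320,r)],.022,T)[0,:2])*1000).round(1))
E
python3 st.py -8 -124 134
```

```text
eef_pos: [0.6039, -0.0108, 0.1334]
t 18.60 fix mm [-1.4 55.9] z 133.4 tool x angle -90.0 F fix [-0.1  0.7] Fz 0.4 w 0.003 r 0.604
[(214, np.int64(108)), (215, np.int64(126)), (216, np.int64(128)), (217, np.int64(131)), (342, np.int64(39)), (404, np.int64(67)), (405, np.int64(138)), (406, np.int64(187))] [ 0.60020254 -0.08495011  0.26212112]
120 [ -0.3 -15.3]
140 [-0.3 -4.2]
160 [-0.3  7.1]
180 [-0.3 18.7]
200 [-0.3 30.7]
220 [-0.3 43. ]
240 [-0.3 55.6]
t 18.65 fix mm [-2.  55.9] z 132.8 tool x angle -90.0 F fix [-0.4  0.5] Fz -0.3 w 0.001 r 0.603
tool delta mm [179.9   6.1  -1.1]
```

View pics/w6.png

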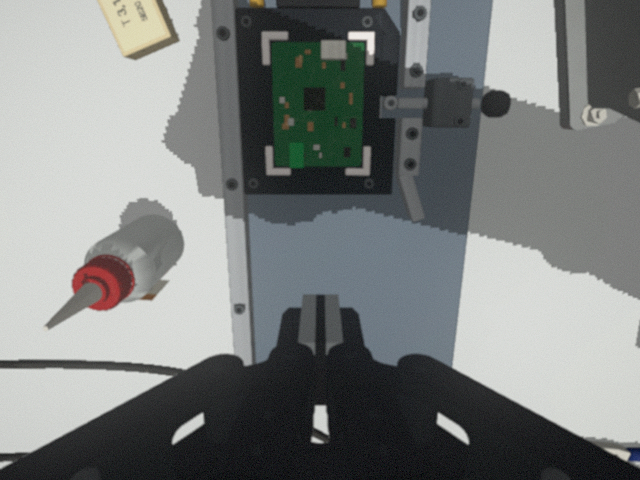

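The carrier's trailing edge at row 193 works out to y≈26.5, so it is locked at -23.5. The roller is inside the notch, at column 380 against 398 for the carrier's edge. On to the button.

```bash
python3 -m inch '[[0.03,0.001,0,0],[0.035,0.002,0,0],[0.035,0.002,0,0],[0.02,0.001,0,0],[0,0,0,0],[0,0,0,0]]'|grep eef; python3 - <<'E'
from wr import *
h=np.indices(hsv.shape[:2])
m=((hsv[...,1]>110)&(hsv[...,0]>45)&(hsv[...,0]<80)&(hsv[...,2]>110)).astype(np.uint8)
n,l,stt,c=cv2.connectedComponentsWithStats(m)
for i in range(1,n):
    if stt[i,4]>150: print(stt[i],c[i],(w2f(onz(d,[c[i]],.066,T)[0,:2])*1000).round(1))
E
python3 st.py -8 -124 134
```

```text
eef_pos: [0.589, -0.13, 0.1327]
t 19.25 fix mm [ -7.9 -64. ] z 132.7 tool x angle -90.0 F fix [0.6 0.8] Fz -1.5 w -0.001 r 0.603
[302 121  39  29 496] [319.66532258 133.40120968] [  -6.8 -129.7]
[ 268  255   80   92 2819] [301.37282724 283.03263569] [  2.8 -54.8]
t 19.30 fix mm [ -7.5 -63. ] z 132.9 tool x angle -89.9 F fix [0.6 0.7] Fz -0.4 w -0.000 r 0.603
tool delta mm [61.   0.5 -1.2]
```

```bash
python3 -m inch '[[0.03,0,0,0],[0.032,0,0,0],[0,0,0.02,0],[0,0,0.02,0],[0,0,0.006,0],[0,0,0,0],[0,0,0,0]]'|grep -E "eef|contact"; python3 st.py; for i in 1 2 3 4; do python3 -m inch '[[0,0,0.002,0],[0,0,0,0]]'|grep -E "eef|contact";done
```

```text
eef_pos: [0.5859, -0.1915, 0.0885]
contact_force: [-0.4, -1.0, -0.1]
t 20.00 fix mm [  -6.7 -125.6] z 88.5 tool x angle -89.9 F fix [-0.3 -1. ] Fz -0.1 w -0.002 r 0.616
eef_pos: [0.5857, -0.1919, 0.0866]
contact_force: [-0.4, -0.5, -0.9]
eef_pos: [0.5855, -0.1921, 0.0842]
contact_force: [0.7, -0.8, 0.2]
eef_pos: [0.5855, -0.1921, 0.0822]
contact_force: [-1.3, 0.7, 3.1]
eef_pos: [0.5856, -0.1921, 0.0802]
contact_force: [0.1, 0.4, 4.0]
```

```bash
for i in 1 2 3 4 5; do python3 -m inch '[[0,0,0.0015,0],[0,0,0,0]]'|grep -E "eef|contact";done
```

```text
eef_pos: [0.5855, -0.1921, 0.0787]
contact_force: [-0.3, 1.1, 5.1]
eef_pos: [0.5856, -0.1922, 0.0781]
contact_force: [-1.9, 2.8, 11.4]
eef_pos: [0.5857, -0.1923, 0.0778]
contact_force: [-6.4, 4.7, 23.4]
eef_pos: [0.5857, -0.1923, 0.0776]
contact_force: [-9.7, 6.6, 34.9]
eef_pos: [0.5858, -0.1924, 0.0773]
contact_force: [-13.4, 9.3, 46.9]
```

The button bottomed out after about 6 mm of travel. Releasing and verifying.

```bash
python3 -m inch '[[0,0,-0.005,0],[0,0,-0.02,0],[0,0,-0.03,0],[0,0,-0.04,0],[-0.03,0,-0.03,0],[-0.03,0,0,0],[-0.03,0,0,0],[-0.03,0,0,0],[0,0,0,0],[0,0,0,0]]'|grep -E "t:|eef|contact"; python3 - <<'E'
from wr import *
cv2.imwrite("pics/w7.png",im[:,:,::-1])
E
```

```text
t: 22.8
eef_pos: [0.5936, -0.0718, 0.197]
tool_rot: [-0.001, -0.683, 0.731, 0.001]
contact_force: [-0.1, -0.4, -0.2]
t 22.80 fix mm [-7.4 -5.7] z 197.0 tool x angle -89.9 F fix [-0.1 -0.4] Fz -0.2 w 0.003 r 0.598
```

View pics/w7.png

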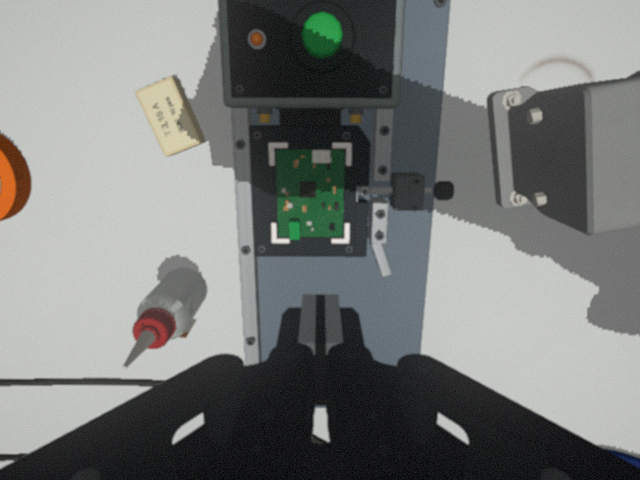

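The carrier is home, with its leading edge at the stop screws (row 118) and the roller in the notch (360,193). The button is up at (322,35), and the robot is clear of everything.

```bash
python3 -c "
from station import bot
print(bot.hand_in())"
```

```text
the job is handed in; nothing more can be done
None
```

I handed the job in at about 23 s, with no verdict returned: the carrier is squared on the fence, pushed home with the roller in its notch, and the start button was pressed fully and released.

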